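# Tamp the ballast in a lamp base

## Task

In the upturned lamp base on the cork mat a row of seven iron ballast slugs lies in the trough, and three of them ride up on their neighbours. Take the tamper from its tray and press them down with its flat sole, going back over them as often as it takes, until all seven lie level on the floor of the trough, finishing with a firm push of at least 15 N on the levelled slugs but never pressing harder than 25 N, because the stoneware cracks. Then stand the tamper upright back in its tray; touch slugs and base with nothing but the tamper, and leave the other things on the desk where they are.

Things in the scene. Friction and masses are not known exactly. Their poses are not given: they have to be found in the camera images.
- tamper_mid (a point): Tamper, loose, standing upright in the tray: 124 mm tall, 0.38 kg. At the bottom a flat round steel sole 44 mm across, 14 mm thick; above it a thin stem; a round brown wooden handle 28 mm across fills 54 to 124 mm above the sole's underside. This point lies on its axis half-way up, 62 mm above the sole's underside; z points up along the handle.
- tamper: The whole tamper; its origin is the middle of the sole's underside, z up along the handle.
- tray_floor (a point): Square wooden tray for the tamper, fixed, 140 mm wide with walls 6 mm thick and 16 mm high. This point is the middle of its inner floor, 6 mm above the desk, on which the tamper's sole stands; z up.
- base_floor (a point): The middle of the inner floor of the ballast trough in the lamp base (see lamp_base), 20 mm above the desk; x runs along the trough, z up. The trough is 204 mm long (along x) and 66 mm wide (along y), its rim stands 34 mm above this floor. The seven slugs lie across it side by side, in the order of their numbers towards +x, with free room at both ends of the row.
- lamp_base: Lamp base: an open rectangular pan of green-glazed stoneware, 218 by 117 mm, 44 mm high, walls 7 mm, upside down (open side up) on a cork mat 10 mm thick. Beside the trough, on its +y side, runs a 30 mm wide wiring gallery with a brass nut and tube end. Its origin is its underside, below the middle of the trough. It cannot slide or tilt; the cork gives very little.
- slug0: Ballast slug, one of seven alike: a dark cast-iron bar with round ends and a bright band round its middle, 28 mm thick, 60 mm long, about 250 g. Its origin is its centre; its y axis runs along its length, across the trough. Lying on the floor its centre is 14 mm above base_floor. Slugs 0, 2, 4 and 6 lie on the floor and can slide along the trough, rubbing.
- slug1: Ballast slug like slug0, loose, origin at its centre (it may roll about its length). At the start slugs 1, 3 and 5 ride up 11 to 18 mm, each wedged on the round backs of its two neighbours. Pressed down on top, a raised slug pushes its neighbours apart, against some 5 to 18 N, and then drops to the floor between them.
- slug2: Ballast slug like slug0; origin at its centre. Pressing one slug down squeezes the next raised ones up a little.
- slug3: Ballast slug like slug1, raised at the start; origin at its centre.
- slug4: Ballast slug like slug0; origin at its centre.
- slug5: Ballast slug like slug1, raised at the start; origin at its centre.
- slug6: Ballast slug like slug0; origin at its centre.
- cover_plate: Bystander: steel cover plate faced with green felt, 112 by 210 mm, 4 mm thick, lying on the desk beyond the base.
- lampholder: Bystander: brass lampholder, 42 mm across, 60 mm tall, standing on the desk.
- screwdriver: Bystander: screwdriver with a red handle, 200 mm long, lying on the desk.
- pliers: Bystander: pliers with blue handles, 170 mm long, lying on the desk.
- nut_jar: Bystander: amber glass jar with a brass lid, 64 mm across, 75 mm tall.
- mug: Bystander: mug with blue and white stripes, 82 mm across, 92 mm tall.
Mind the look-alikes: they are no part of the job. There is more than one size of the tamper; the job needs the middle-sized.

How it is judged (in metres and radians):
On the way:
1. with all seven slugs down level, the tamper presses on one of them with at least 15 N (z of each of slug0, slug1, slug2, slug3, slug4, slug5, slug6 in the frame of base_floor below 0.017 m and horizontal distance between each of slug0, slug1, slug2, slug3, slug4, slug5, slug6 and base_floor below 0.1 m and (contact force between tamper and slug0 above 15 N or contact force between tamper and slug1 above 15 N or contact force between tamper and slug2 above 15 N or contact force between tamper and slug3 above 15 N or contact force between tamper and slug4 above 15 N or contact force between tamper and slug5 above 15 N or contact force between tamper and slug6 above 15 N)), for 0.1 s.
At the end, for the whole second after the job is handed in: All seven slugs lie in the trough of the lamp base, each with its underside no more than 3 mm above the trough's floor, and the tamper stands upright (within 0.1 rad) and still on the floor of its tray, its axis within 45 mm of the tray's middle (z of each of slug0, slug1, slug2, slug3, slug4, slug5, slug6 in the frame of base_floor below 0.017 m and horizontal distance between each of slug0, slug1, slug2, slug3, slug4, slug5, slug6 and base_floor below 0.1 m and horizontal distance between tamper_mid and tray_floor below 0.045 m and z of tamper_mid in the frame of tray_floor below 0.065 m and angle between tamper_mid's own z axis and vertical below 0.1 rad and linear speed of tamper below 0.02 m/s); the robot touches nothing.
It fails at once if the tamper presses a slug or the base harder than 25 N (contact force between tamper and slug0 above 25 N or contact force between tamper and slug1 above 25 N or contact force between tamper and slug2 above 25 N or contact force between tamper and slug3 above 25 N or contact force between tamper and slug4 above 25 N or contact force between tamper and slug5 above 25 N or contact force between tamper and slug6 above 25 N or contact force between tamper and lamp_base above 25 N).
It fails at once if the gripper or arm touches a slug or the lamp base (contact force between any of the fingers, the arm and slug0 above 0.5 N or contact force between any of the fingers, the arm and slug1 above 0.5 N or contact force between any of the fingers, the arm and slug2 above 0.5 N or contact force between any of the fingers, the arm and slug3 above 0.5 N or contact force between any of the fingers, the arm and slug4 above 0.5 N or contact force between any of the fingers, the arm and slug5 above 0.5 N or contact force between any of the fingers, the arm and slug6 above 0.5 N or contact force between any of the fingers, the arm and lamp_base above 0.5 N).
It fails at once if another thing on the desk is moved more than 20 mm (distance of any of cover_plate, lampholder, screwdriver, mug, pliers, nut_jar from where it was at the start of the episode above 0.02 m).
It also fails if it takes over 67 s, if anything falls off the work surface, if the arm or the gripper's body presses on something with over 40 N, if the wrist force passes 120 N, or if a joint passes its speed limit or range.

## Robot

A 6-joint arm with a two-finger parallel gripper is mounted at the origin on the work surface. World frame = base frame: x ahead of the robot, y to its left, z up, the work surface at z = 0. Lengths are in mm, angles in degrees, forces in N, time in s.
With the tool pointing down it reaches from about 350 to 850 mm from the base axis. Payload 8.1 kg.
Tool frame: the origin (TCP) lies on the centre line of the jaws, within the pads' length; the fingertips stand 19 mm ahead of it and the grasp point (between the pads) is the TCP; z points along the fingers, y is the direction in which the jaws open and shut (so a half turn about z gives the same grasp; the last joint's range is limited). The gripper opens to 85 mm and grips with 20 to 120 N. Pads are 22 mm wide; open, the fingers measure 114 mm over their backs; the gripper's body (76 mm by 85 mm) begins 54 mm behind the grasp point. The pads swing forward as they close: fully open they stand 13 mm farther back than shut.
Start: joints at [-76.226, 7.471, 85.268, -0, 87.261, -4.893], TCP at [192.06, -568.435, 250.292] pointing down, gripper open.
Joint ranges: [-169.43, 169.43], [-51.17, 129.36], [1.28, 143.12], [-76.62, 256.62], [0, 156.53], [-152.29, 152.29]. Speed limits (degrees/s): [136.94, 136.94, 159.86, 180, 180, 180].

## Interface

Orientations are given as [roll, pitch, yaw] about the fixed x, y, z axes, in that order (R = Rz(yaw) Ry(pitch) Rx(roll)).
In Python, from bench import r, viewer gives the robot as it stands.
- The arm moves only by the tool carry_out, never from a script. Its argument "commands" is a list that holds one entry, the list of rows, each a list of 7 numbers: the finger opening in mm, from 0 to 85.4, then the shift along the tool's x, y, z in mm, then the turn, a rotation vector about the tool's x, y, z in degrees. A call has 1 to 5 rows; each row is the pose to reach, as a shift and turn from the pose commanded when the call began, along the tool's axes at that moment; what a row does not reach only later rows make up. A row lasts 1/8 s, in which the tool goes at most 62.5 mm and 10.7 degrees, less where a joint would pass 70% of its speed; a pose out of reach is approached as far as the arm can. A call with a gripper value outside its range is refused whole. The fingers move at their own pace and stop on an object; "grip_force" is the grip in N (left out, the last holds). Time passes only in rows, so rows that repeat a pose let the fingers close. It gives the time, the measured TCP pose, the force and the opening at its end, in the units of the state.
- r.sense(): the state, without advancing time (a new reading comes with each control period).
- viewer.snapshot(name): name is "scene" or "top" or "wrist"; returns the picture (420x560x3 uint8, red, green, blue); there is no depth.
- viewer.calibration(name): a dict with "camera_matrix" (3x3 intrinsics, pixels), "k1" (the pictures are not rectified: a ray, as slopes to the right and down, at radius r is drawn at 1 + k1 r^2 times it, then the intrinsics apply), "rvec" (rotation vector, rad) and "tvec" (3), from world to camera coordinates, as OpenCV has them. Camera axes: x right, y down, z forward; pixel columns grow to the right and rows downward; lengths in mm; the calibration is good to about 2 mm. A picture is of the moment at which its call begins: read the wrist's pose just before it. calibration takes no time and is no camera call; for the wrist camera it gives the pose at the moment of the call.
- r.hand_in(): hands the job in, once; it reports no verdict.
The state is a dict: "time": time; "joint_pos": joint angles; "qd": joint speeds; "joint_efforts": joint torques, N m; "tool_pos": TCP position; "tcp_rot": TCP orientation; "ft_force": force on the tool from outside, world axes, zero at the start; "wrist_torque": the same for the moment, N m; "finger_gap": finger opening in mm.
Only numpy, scipy, OpenCV 4.12 (cv2) and the standard library are available. Lean on these libraries where they do the work, as an engineer would, in place of code of your own. Each camera call takes 0.05 s, during which the arm holds its last target. There are 200 camera calls.

## Working session

There is one attempt and no reset: what is moved stays moved. The work goes in short steps, Python scripts to look and compute and a tool call to move; the robot and the scene stay as the last step left them, time stands still between calls to the robot, and variables do not carry over. Pictures are saved under pics/ and viewed, about 8 in all and at most 12, crops included, and the job is handed in when it is done.

Besides the shell and the picture viewer there is one more tool, called after ">>>" as a command line: name --argument value ..., lists and objects as JSON in quotes. carry_out: Moves the arm, as the interface text tells. Its arguments: {"type":"object","properties":{"commands":{"type":"array","items":{"type":"array","items":{"type":"array","items":{"type":"number"}}}},"grip_force":{"type":"number"}},"required":["commands"]}

```bash
mkdir -p pics; cat > h.py <<'E'
import numpy as np, cv2
from bench import r, viewer
def snap(n,f):
    c=viewer.calibration(n); im=viewer.snapshot(n); cv2.imwrite('pics/'+f+'.png',im[:,:,::-1]); return im,c
def ray(c,u,v):
    K=np.array(c["camera_matrix"],float);k1=c["k1"]
    p=cv2.undistortPoints(np.array([[[u,v]]],float),K,np.array([k1,0,0,0.]))[0,0]
    R=cv2.Rodrigues(np.array(c["rvec"],float))[0];t=np.array(c["tvec"],float).ravel()
    return -R.T@t, R.T@np.array([p[0],p[1],1.])
def onplane(c,u,v,z):
    o,d=ray(c,u,v); return o+d*(z-o[2])/d[2]
def proj(c,P):
    return cv2.projectPoints(np.array([P],float),np.array(c["rvec"],float),np.array(c["tvec"],float),np.array(c["camera_matrix"],float),np.array([c["k1"],0,0,0.]))[0][0,0]
E
python3 - <<'E'
from h import *
import pickle
a,ca=snap("scene","scene0");b,cb=snap("top","top0")
pickle.dump((ca,cb),open('cal.pkl','wb'))
s=r.sense();print(s);print(onplane(ca,280,210,0),onplane(cb,280,210,0))
cv2.imwrite('pics/both.png',cv2.resize(np.hstack([a,b])[:,:,::-1],(800,300)))
E
```

```text
{'time': 0.1, 'joint_pos': array([-7.62274109e+01,  7.51339499e+00,  8.53248616e+01, -1.29452569e-04,
        8.72589618e+01, -4.89145083e+00]), 'qd': array([-0.00310988, -0.1421604 , -0.09512433, -0.05179056, -0.0987799 ,
       -0.06166036]), 'joint_efforts': array([ 2.35680978e-03, -5.70953822e+01, -5.01938832e+01, -5.92872311e-05,
        8.26808828e-03, -1.78062203e-05]), 'tool_pos': array([ 191.93684121, -567.98325177,  249.30456555]), 'tcp_rot': array([-1.79903125e+02, -8.16081082e-03,  1.86640394e+01]), 'ft_force': array([-0.32232266, -0.46769829,  0.17713657]), 'wrist_torque': array([ 0.00136135,  0.00800315, -0.02963385]), 'finger_gap': 85.48382162450704}
[476.48546183   4.9431005    0.        ] [549.94570152 -13.40505017   0.        ]
```

View pics/top0.png

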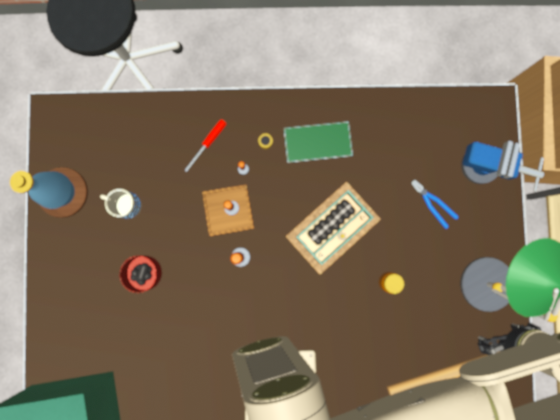

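View pics/scene0.png

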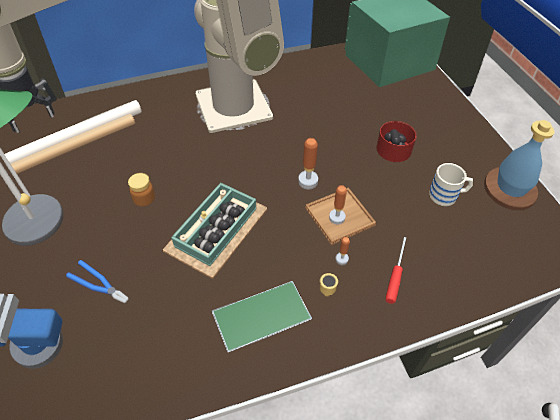

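```bash
python3 - <<'E'
from h import *
import pickle
ca,cb=pickle.load(open('cal.pkl','rb'))
a=cv2.imread('pics/scene0.png');b=cv2.imread('pics/top0.png')
A=cv2.resize(a[130:280,160:390],None,fx=3.4,fy=3.4,interpolation=2)[:, :]
cv2.imwrite('pics/c1.png',cv2.resize(A,(790,515)))
def tri(p,q):
    o1,d1=ray(ca,*p);o2,d2=ray(cb,*q)
    s=np.linalg.lstsq(np.c_[d1,-d2],o2-o1,rcond=None)[0];x,y=o1+d1*s[0],o2+d2*s[1];return (x+y)/2,np.linalg.norm(x-y)
# orange handles in top & scene
for n,im in(('s',a),('t',b)):
    h=cv2.cvtColor(im,cv2.COLOR_BGR2HSV)
    m=cv2.inRange(h,(4,150,90),(14,255,255))
    k,l,st,ce=cv2.connectedComponentsWithStats(m)
    print(n,[(st[i].tolist(),ce[i].round(1).tolist()) for i in range(1,k) if st[i][4]>12])
print('tray',[onplane(cb,*p,22).round(0)[:2] for p in((203,191),(248,185),(254,231),(209,236))])
print('mat',[onplane(cb,*p,10).round(0)[:2] for p in((287,237),(347,183),(380,218),(320,273))])
print('tray s',[onplane(ca,*p,22).round(0)[:2] for p in((305,211),(347,189),(376,217),(331,240))])
E
```

```text
s [([303, 138, 15, 31, 344], [309.7, 153.9]), ([130, 183, 25, 23, 319], [143.0, 196.2]), ([334, 186, 13, 23, 186], [339.5, 198.3]), ([340, 237, 10, 17, 103], [343.9, 246.2])]
t [([201, 118, 26, 31, 186], [214.5, 132.1]), ([237, 160, 8, 8, 33], [240.6, 163.4]), ([228, 201, 5, 8, 15], [230.3, 205.6]), ([230, 253, 13, 11, 53], [235.4, 257.8]), ([119, 255, 38, 38, 603], [138.8, 273.1])]
tray [array([613., 227.]), array([629.,  86.]), array([484.,  69.]), array([471., 210.])]
mat [array([464., -34.]), array([ 631., -228.]), array([ 518., -329.]), array([ 349., -135.])]
tray s [array([518.,  62.]), array([481., 203.]), array([598., 237.]), array([629.,  92.])]
```

View pics/c1.png

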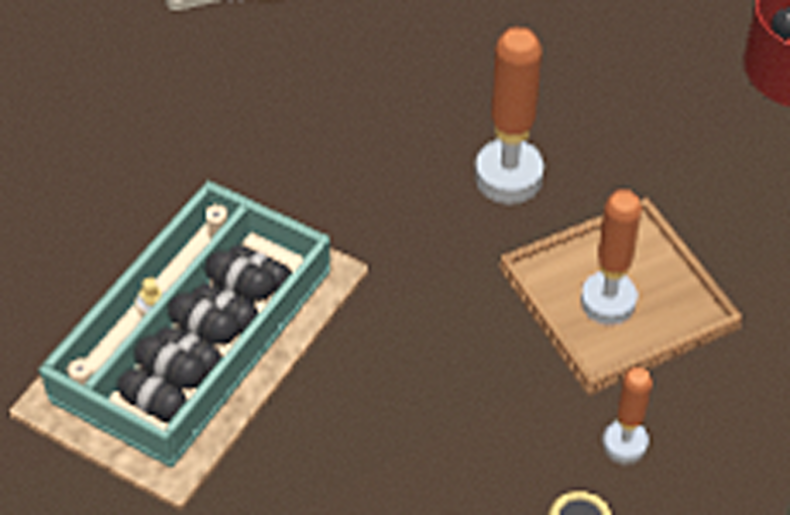

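```bash
cat >> h.py <<'E'
from scipy.spatial.transform import Rotation as Ro
def Rt(s=None):
    s=s or r.sense(); return Ro.from_euler('xyz',s["tcp_rot"],degrees=True)
def shift(P,s=None):
    s=s or r.sense(); return Rt(s).inv().apply(np.array(P)-s["tool_pos"]).round(1)
E
python3 - <<'E'
from h import *
import pickle
ca,cb=pickle.load(open('cal.pkl','rb'))
P=onplane(ca,337.6,216.5,20);print(P, onplane(cb,230.3,205.6,128), onplane(ca,160+622/790*230,130+200/515*150,122))
print(shift([500,130,280]))
E
```

```text
[561.87225607 139.67767773  20.        ] [554.97158783 131.71734591 128.        ] [550.86620954 143.02088388 122.        ]
[ 515.2 -562.7  -29.7]
```

>>> carry_out --commands '[[[85,40,-43,-6,0,0,0],[85,80,-86,-12,0,0,0],[85,120,-129,-18,0,0,0],[85,160,-172,-24,0,0,0],[85,200,-215,-30,0,0,0]]]'

```text
time: 0.72
tool_pos: [313.0, -298.8, 280.1]
tcp_rot: [-180.0, -0.0, 18.6]
ft_force: [1.6, -0.4, 0.2]
finger_gap: 84.9
```

>>> carry_out --commands '[[[85,40,-43,0,0,0,0],[85,80,-86,0,0,0,0],[85,120,-129,0,0,0,0],[85,160,-172,0,0,0,0],[85,200,-215,0,0,0,0]]]'

```text
time: 1.35
tool_pos: [433.7, -31.1, 280.2]
tcp_rot: [180.0, -0.0, 18.7]
ft_force: [0.3, -0.7, 0.1]
finger_gap: 85.0
```

>>> carry_out --commands '[[[85,40,-43,0,0,0,0],[85,80,-86,0,0,0,0],[85,115,-132,0,0,0,0],[85,115,-132,0,0,0,0],[85,115,-132,0,0,0,0]]]'

```text
time: 1.98
tool_pos: [499.7, 128.7, 279.7]
tcp_rot: [180.0, 0.1, 18.7]
ft_force: [-0.8, -0.6, -0.5]
finger_gap: 84.9
```

```bash
python3 - <<'E'
from h import *
s=r.sense();print(s["time"],s["tool_pos"],s["tcp_rot"],s["joint_pos"].round(0))
im,c=snap("wrist","w1")
import pickle;pickle.dump((c,s),open('w1.pkl','wb'))
print(proj(c,[558,140,6]),proj(c,[558,140,130]))
E
```

```text
1.975 [499.69858768 128.68897436 279.69215309] [1.79986122e+02 8.33173490e-02 1.87203254e+01] [ 9. -6. 96. -0. 90. 80.]
[287.63703347 122.14333982] [290.54444468 131.38678155]
```

View pics/w1.png

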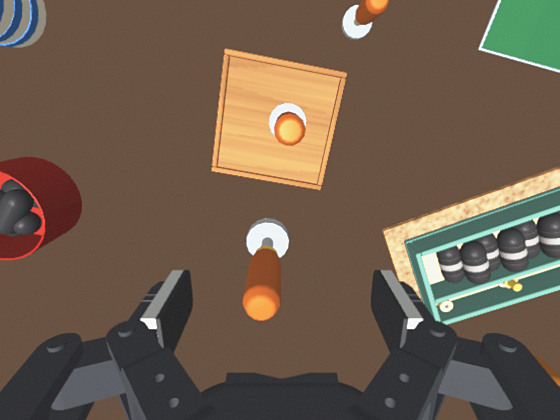

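```bash
python3 - <<'E'
from h import *
import pickle
c,s=pickle.load(open('w1.pkl','rb'))
im=cv2.imread('pics/w1.png');h=cv2.cvtColor(im,cv2.COLOR_BGR2HSV)
w=cv2.inRange(h[95:150,260:320],(0,0,180),(180,45,255));ys,xs=np.nonzero(w);print('sole box',xs.min()+260,xs.max()+260,ys.min()+95)
print('knob',onplane(c,289,130,124))
print('sole',onplane(c,(xs.min()+xs.max())/2+260.,ys.min()+95+(xs.max()-xs.min())/2,20))
t=[onplane(c,*p,22)[:2] for p in((226,50),(346,73),(320,189),(212,171))];print('tray',np.round(t),np.mean(t,0))
print('big',onplane(c,267,240,20),onplane(c,261,303,165))
print(shift([554,139,110],s))
E
```

```text
sole box 269 305 103
knob [558.22610372 141.30448709 124.        ]
sole [559.69342883 141.66698573  20.        ]
tray [[609. 229.]
 [629.  96.]
 [496.  76.]
 [475. 209.]] [552.03636235 152.64182455]
big [407.35153544 117.12102446  20.        ] [412.38777876 117.89663876 165.        ]
[ 55.    7.6 169.6]
```

>>> carry_out --commands '[[[85,45,5,35,0,0,0],[85,60,7,85,0,0,0],[85,60,7,135,0,0,0],[85,60,7,165,0,0,0],[85,60,7,182,0,0,0]]]'

```text
time: 2.65
tool_pos: [558.1, 139.6, 96.5]
tcp_rot: [-180.0, 0.1, 18.5]
ft_force: [-0.1, 0.4, 0.8]
finger_gap: 84.8
```

>>> carry_out --commands '[[[50,0,0,0,0,0,0],[20,0,0,0,0,0,0],[20,0,0,0,0,0,0],[20,0,0,0,0,0,0],[20,0,0,0,0,0,0]]]' --grip_force 90

```text
time: 3.28
tool_pos: [560.5, 141.8, 100.4]
tcp_rot: [180.0, -0.2, 18.7]
ft_force: [0.1, -0.3, 6.7]
finger_gap: 26.3
```

>>> carry_out --commands '[[[20,0,0,-40,0,0,0],[20,0,0,-90,0,0,0],[20,0,0,-140,0,0,0],[20,-30,40,-165,0,0,0],[20,-60,79,-165,0,0,0]]]'

```text
time: 3.9
tool_pos: [528.5, 46.7, 266.7]
tcp_rot: [179.9, -0.3, 18.8]
ft_force: [1.3, -1.0, -4.1]
finger_gap: 26.0
```

>>> carry_out --commands '[[[20,-35,43,0,0,0,0],[20,-70,86,0,0,0,0],[20,-105,129,0,0,0,0],[20,-140,172,0,0,0,0],[20,-160,196,0,0,0,0]]]'

```text
time: 4.53
tool_pos: [437.4, -191.6, 263.2]
tcp_rot: [180.0, 0.0, 18.6]
ft_force: [0.5, 1.1, -4.1]
finger_gap: 26.1
```

>>> carry_out --commands '[[[20,0,0,0,0,0,0],[20,0,0,0,0,0,0]]]'

```text
time: 4.78
tool_pos: [438.7, -189.1, 263.2]
tcp_rot: [-180.0, -0.0, 18.6]
ft_force: [-0.6, -0.5, -4.5]
finger_gap: 26.3
```

```bash
python3 - <<'E'
from h import *
s=r.sense();print(s["time"],s["tool_pos"],s["tcp_rot"],s["ft_force"])
im,c=snap("wrist","w2")
cs=viewer.calibration("scene");snap("scene","s2")
import pickle;pickle.dump((c,s),open('w2.pkl','wb'))
E
```

```text
4.775 [ 438.73852765 -189.12773259  263.17887672] [-1.79966908e+02 -5.26005395e-03  1.86494819e+01] [-0.63187911 -0.50328704 -4.51955937]
```

View pics/w2.png

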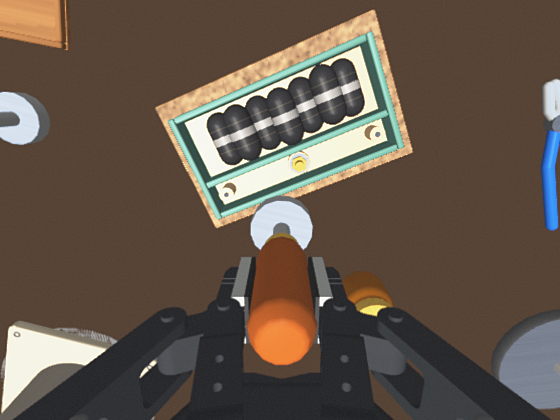

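```bash
python3 - <<'E'
from h import *
import pickle
c,s=pickle.load(open('w2.pkl','rb'))
im=cv2.imread('pics/w2.png')
f=[onplane(c,*p,54)[:2].round(1) for p in((170,122),(373,33),(402,149),(214,205),(206,183),(386,113))];print('rim/div',f)
print('mat',[onplane(c,*p,10)[:2].round(1) for p in((157,107),(374,11),(411,151),(219,226))])
cv2.imwrite('pics/c2.png',cv2.resize(im[45:210,160:420],None,fx=3,fy=3,interpolation=cv2.INTER_CUBIC))
t=s["tool_pos"]
for zb in(88,93,98): print(zb,onplane(c,281,227,t[2]-zb+14)-t)
E
```

```text
rim/div [array([462.4, -61.9]), array([ 601.7, -224.5]), array([ 513., -297.]), array([ 390.8, -126.8]), array([ 412.3, -112.2]), array([ 540.5, -266.1])]
mat [array([466.6, -31.2]), array([ 631.7, -225.4]), array([ 513.7, -325.9]), array([ 348.7, -135.3])]
88 [  2.72291213   1.05011675 -74.        ]
93 [  0.80526763   0.40897004 -79.        ]
98 [ -1.11237686  -0.23217667 -84.        ]
```

View pics/c2.png

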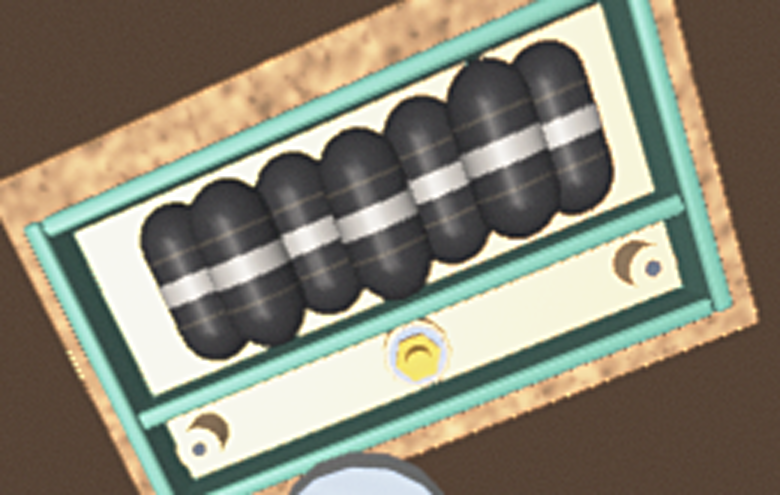

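```bash
cat >> h.py <<'E'
BX=np.array([-.65,.76,0]);BY=np.array([-.76,-.65,0]);BO=np.array([503,-168.3,20.])
def inb(P): d=np.array(P)-BO; return np.array([d@BX,d@BY,d[2]]).round(1)
def outb(x,y,z): return BO+BX*x+BY*y+np.array([0,0,z])
E
python3 - <<'E'
from h import *
import pickle
c,s=pickle.load(open('w2.pkl','rb'))
for p in((248,266),(375,217),(503,153)): print('up',inb(onplane(c,160+p[0]/3,45+p[1]/3,61)))
for p in((186,291),(310,237),(437,183),(570,128)): print('dn',inb(onplane(c,160+p[0]/3,45+p[1]/3,46)))
o,_=ray(c,280,210);print('cam',o,inb(o))
for x in (47,4,-41): print(x,shift(outb(x,0,60+93),s))
E
```

```text
up [42.5 -0.6 41. ]
up [-2.9  0.6 41. ]
up [-48.6  -2.4  41. ]
dn [68.6 -0.3 26. ]
dn [20.6 -0.9 26. ]
dn [-26.6  -1.2  26. ]
dn [-74.1  -0.9  26. ]
cam [ 517.13329751 -162.77742957  386.48306404] [ -5.  -14.3 366.5]
47 [ 50.  -42.7  90.2]
4 [66.  -2.8 90.2]
-41 [82.8 38.9 90.2]
```

>>> carry_out --commands '[[[20,35,-26,30,0,0,0],[20,52,-38,60,0,0,0],[20,52,-38,90,0,0,0],[20,52,-38,95,0,0,0],[20,52,-38,95,0,0,0]]]'

```text
time: 5.5
tool_pos: [476.0, -136.6, 168.8]
tcp_rot: [-180.0, 0.0, 18.7]
ft_force: [0.8, 0.3, -3.2]
finger_gap: 26.3
```

>>> carry_out --commands '[[[20,0,0,1,0,0,0],[20,0,0,2,0,0,0],[20,0,0,3,0,0,0],[20,0,0,3.5,0,0,0],[20,0,0,4,0,0,0]]]'

```text
time: 6.12
tool_pos: [475.8, -136.9, 164.3]
tcp_rot: [-180.0, 0.0, 18.7]
ft_force: [-0.2, -0.1, -3.4]
finger_gap: 26.0
```

>>> carry_out --commands '[[[20,0,0,0.5,0,0,0],[20,0,0,1,0,0,0],[20,0,0,1.5,0,0,0],[20,0,0,2,0,0,0]]]'

```text
time: 6.62
tool_pos: [475.9, -136.9, 162.3]
tcp_rot: [-180.0, 0.0, 18.7]
ft_force: [-0.3, -0.7, -4.4]
finger_gap: 26.0
```

>>> carry_out --commands '[[[20,0,0,0.5,0,0,0],[20,0,0,1,0,0,0],[20,0,0,1,0,0,0]]]'

```text
time: 7.0
tool_pos: [475.8, -136.9, 161.2]
tcp_rot: [-180.0, 0.0, 18.7]
ft_force: [-0.2, 0.0, -2.8]
finger_gap: 26.2
```

>>> carry_out --commands '[[[20,0,0,0.5,0,0,0],[20,0,0,1,0,0,0],[20,0,0,1,0,0,0]]]'

```text
time: 7.38
tool_pos: [475.8, -136.9, 160.2]
tcp_rot: [-180.0, 0.0, 18.7]
ft_force: [-0.1, 0.7, -3.3]
finger_gap: 26.2
```

>>> carry_out --commands '[[[20,0,0,0.5,0,0,0],[20,0,0,1,0,0,0],[20,0,0,1,0,0,0]]]'

```text
time: 7.75
tool_pos: [475.9, -136.9, 159.2]
tcp_rot: [-180.0, 0.0, 18.7]
ft_force: [-1.0, -0.1, -3.8]
finger_gap: 26.2
```

>>> carry_out --commands '[[[20,0,0,0.5,0,0,0],[20,0,0,1,0,0,0],[20,0,0,1,0,0,0]]]'

```text
time: 8.12
tool_pos: [476.0, -136.9, 158.6]
tcp_rot: [180.0, -0.0, 18.7]
ft_force: [-0.1, 0.3, -1.8]
finger_gap: 26.3
```

>>> carry_out --commands '[[[20,0,0,0.5,0,0,0],[20,0,0,1,0,0,0],[20,0,0,1,0,0,0]]]'

```text
time: 8.5
tool_pos: [476.2, -137.0, 157.8]
tcp_rot: [180.0, -0.0, 18.7]
ft_force: [-1.3, 1.3, 2.6]
finger_gap: 25.7
```

>>> carry_out --commands '[[[20,0,0,0.5,0,0,0],[20,0,0,1,0,0,0],[20,0,0,1,0,0,0]]]'

```text
time: 8.88
tool_pos: [475.8, -136.8, 156.0]
tcp_rot: [-180.0, 0.0, 18.7]
ft_force: [-0.2, 0.7, -0.1]
finger_gap: 26.0
```

```bash
python3 -c "
from h import *
im,c=snap('scene','s3'); s=r.sense();print(s['tool_pos'],s['ft_force'])"
```

```text
[ 475.76793592 -136.82313654  155.99351538] [-0.08155085  0.65560913 -0.82237732]
```

>>> carry_out --commands '[[[20,0,0,0.5,0,0,0],[20,0,0,1,0,0,0],[20,0,0,1.5,0,0,0],[20,0,0,1.5,0,0,0]]]'

```text
time: 9.43
tool_pos: [475.8, -136.9, 154.6]
tcp_rot: [-180.0, 0.0, 18.7]
ft_force: [-0.2, 0.8, -0.7]
finger_gap: 26.3
```

>>> carry_out --commands '[[[20,0,0,0.5,0,0,0],[20,0,0,1,0,0,0],[20,0,0,1.5,0,0,0],[20,0,0,1.5,0,0,0]]]'

```text
time: 9.93
tool_pos: [475.8, -136.9, 153.1]
tcp_rot: [-180.0, 0.0, 18.7]
ft_force: [-0.1, -0.2, -1.9]
finger_gap: 26.2
```

>>> carry_out --commands '[[[20,0,0,0.6,0,0,0],[20,0,0,1.2,0,0,0],[20,0,0,1.8,0,0,0],[20,0,0,2.4,0,0,0],[20,0,0,3,0,0,0]]]'

```text
time: 10.55
tool_pos: [475.8, -136.9, 150.1]
tcp_rot: [-180.0, 0.0, 18.7]
ft_force: [-0.4, 0.1, -3.3]
finger_gap: 26.6
```

>>> carry_out --commands '[[[20,0,0,0.5,0,0,0],[20,0,0,1,0,0,0],[20,0,0,1.5,0,0,0],[20,0,0,1.5,0,0,0]]]'

```text
time: 11.05
tool_pos: [475.8, -136.9, 148.7]
tcp_rot: [-180.0, 0.0, 18.7]
ft_force: [-0.2, 0.3, -3.7]
finger_gap: 26.5
```

>>> carry_out --commands '[[[20,0,0,0.5,0,0,0],[20,0,0,1,0,0,0],[20,0,0,1.5,0,0,0],[20,0,0,1.5,0,0,0]]]'

```text
time: 11.55
tool_pos: [475.8, -136.9, 147.2]
tcp_rot: [-180.0, 0.0, 18.7]
ft_force: [0.4, 0.3, -4.4]
finger_gap: 26.1
```

>>> carry_out --commands '[[[20,0,0,0.5,0,0,0],[20,0,0,1,0,0,0],[20,0,0,1,0,0,0]]]'

```text
time: 11.92
tool_pos: [475.8, -136.9, 146.2]
tcp_rot: [-180.0, 0.0, 18.7]
ft_force: [-0.2, 0.6, -2.9]
finger_gap: 26.0
```

>>> carry_out --commands '[[[20,0,0,0.5,0,0,0],[20,0,0,1,0,0,0],[20,0,0,1,0,0,0]]]'

```text
time: 12.3
tool_pos: [475.8, -136.9, 145.2]
tcp_rot: [-180.0, 0.0, 18.7]
ft_force: [-0.3, 0.2, -4.4]
finger_gap: 26.2
```

>>> carry_out --commands '[[[20,0,0,0.5,0,0,0],[20,0,0,1,0,0,0],[20,0,0,1,0,0,0]]]'

```text
time: 12.68
tool_pos: [475.8, -136.9, 144.2]
tcp_rot: [-180.0, 0.0, 18.7]
ft_force: [-0.4, 0.8, -3.4]
finger_gap: 26.1
```

>>> carry_out --commands '[[[20,0,0,0.5,0,0,0],[20,0,0,1,0,0,0],[20,0,0,1,0,0,0]]]'

```text
time: 13.05
tool_pos: [475.8, -136.9, 143.2]
tcp_rot: [-180.0, 0.0, 18.7]
ft_force: [0.6, -0.0, -3.6]
finger_gap: 26.1
```

>>> carry_out --commands '[[[20,0,0,0.5,0,0,0],[20,0,0,1,0,0,0],[20,0,0,1,0,0,0]]]'

```text
time: 13.42
tool_pos: [475.9, -136.9, 142.4]
tcp_rot: [180.0, -0.0, 18.7]
ft_force: [-0.3, -0.9, -3.7]
finger_gap: 25.9
```

>>> carry_out --commands '[[[20,0,0,-16,0,0,0],[20,0,0,-33,0,0,0],[20,17,42,-33,0,0,0],[20,34,85,-33,0,0,0],[20,34,85,-31,0,0,0]]]'

```text
time: 14.05
tool_pos: [537.1, -209.1, 174.5]
tcp_rot: [179.9, -0.1, 18.6]
ft_force: [-0.8, 1.1, -3.4]
finger_gap: 26.1
```

>>> carry_out --commands '[[[20,0,0,2,0,0,0],[20,0,0,4,0,0,0],[20,0,0,6,0,0,0],[20,0,0,7,0,0,0],[20,0,0,8,0,0,0]]]'

```text
time: 14.68
tool_pos: [535.2, -206.4, 165.4]
tcp_rot: [180.0, -0.0, 18.7]
ft_force: [0.5, 1.3, -4.0]
finger_gap: 26.2
```

>>> carry_out --commands '[[[20,0,0,0.5,0,0,0],[20,0,0,1,0,0,0],[20,0,0,1.5,0,0,0],[20,0,0,2,0,0,0]]]'

```text
time: 15.18
tool_pos: [535.3, -206.6, 163.2]
tcp_rot: [-180.0, 0.0, 18.7]
ft_force: [-0.5, 1.0, -2.5]
finger_gap: 26.3
```

>>> carry_out --commands '[[[20,0,0,0.5,0,0,0],[20,0,0,1,0,0,0],[20,0,0,1,0,0,0]]]'

```text
time: 15.55
tool_pos: [535.3, -206.5, 162.2]
tcp_rot: [-180.0, 0.0, 18.7]
ft_force: [-0.7, 0.6, -4.2]
finger_gap: 26.2
```

>>> carry_out --commands '[[[20,0,0,0.5,0,0,0],[20,0,0,1,0,0,0],[20,0,0,1,0,0,0]]]'

```text
time: 15.92
tool_pos: [535.2, -206.5, 161.2]
tcp_rot: [-180.0, 0.0, 18.7]
ft_force: [0.1, -0.3, -4.5]
finger_gap: 26.5
```

>>> carry_out --commands '[[[20,0,0,0.5,0,0,0],[20,0,0,1,0,0,0],[20,0,0,1,0,0,0]]]'

```text
time: 16.3
tool_pos: [535.3, -206.5, 160.2]
tcp_rot: [-180.0, 0.0, 18.7]
ft_force: [0.7, 0.4, -3.8]
finger_gap: 25.9
```

>>> carry_out --commands '[[[20,0,0,0.5,0,0,0],[20,0,0,1,0,0,0],[20,0,0,1,0,0,0]]]'

```text
time: 16.68
tool_pos: [535.2, -206.5, 159.2]
tcp_rot: [-180.0, 0.0, 18.7]
ft_force: [0.2, -1.2, -3.6]
finger_gap: 25.8
```

>>> carry_out --commands '[[[20,0,0,0.5,0,0,0],[20,0,0,1,0,0,0],[20,0,0,1,0,0,0]]]'

```text
time: 17.05
tool_pos: [535.4, -206.6, 158.6]
tcp_rot: [180.0, -0.0, 18.7]
ft_force: [-0.9, -0.3, -1.5]
finger_gap: 26.1
```

>>> carry_out --commands '[[[20,0,0,0.5,0,0,0],[20,0,0,1,0,0,0],[20,0,0,1,0,0,0]]]'

```text
time: 17.42
tool_pos: [535.6, -206.8, 157.8]
tcp_rot: [179.9, -0.0, 18.7]
ft_force: [-0.6, -1.5, 1.2]
finger_gap: 25.9
```

>>> carry_out --commands '[[[20,0,0,0.5,0,0,0],[20,0,0,1,0,0,0],[20,0,0,1,0,0,0]]]'

```text
time: 17.8
tool_pos: [535.7, -206.9, 156.7]
tcp_rot: [179.9, -0.0, 18.7]
ft_force: [2.2, -2.1, 2.7]
finger_gap: 26.0
```

Yielding at about 7 N; carry on.

>>> carry_out --commands '[[[20,0,0,0.5,0,0,0],[20,0,0,1,0,0,0],[20,0,0,1.5,0,0,0],[20,0,0,1.5,0,0,0]]]'

```text
time: 18.3
tool_pos: [534.9, -206.2, 154.2]
tcp_rot: [-179.9, 0.0, 18.7]
ft_force: [1.3, 0.0, -1.0]
finger_gap: 26.2
```

>>> carry_out --commands '[[[20,0,0,0.5,0,0,0],[20,0,0,1,0,0,0],[20,0,0,1.5,0,0,0],[20,0,0,1.5,0,0,0]]]'

```text
time: 18.8
tool_pos: [535.2, -206.5, 153.1]
tcp_rot: [-180.0, 0.0, 18.7]
ft_force: [0.8, -0.2, -1.9]
finger_gap: 26.5
```

>>> carry_out --commands '[[[20,0,0,0.5,0,0,0],[20,0,0,1,0,0,0],[20,0,0,1.5,0,0,0],[20,0,0,1.5,0,0,0]]]'

```text
time: 19.3
tool_pos: [535.2, -206.6, 151.7]
tcp_rot: [-180.0, 0.0, 18.7]
ft_force: [0.3, -0.7, -1.7]
finger_gap: 26.5
```

>>> carry_out --commands '[[[20,0,0,0.7,0,0,0],[20,0,0,1.4,0,0,0],[20,0,0,2.1,0,0,0],[20,0,0,2.8,0,0,0],[20,0,0,3.5,0,0,0]]]'

```text
time: 19.92
tool_pos: [535.2, -206.5, 148.1]
tcp_rot: [-180.0, 0.0, 18.7]
ft_force: [0.0, 0.4, -3.0]
finger_gap: 26.3
```

>>> carry_out --commands '[[[20,0,0,0.5,0,0,0],[20,0,0,1,0,0,0],[20,0,0,1.5,0,0,0],[20,0,0,2,0,0,0],[20,0,0,2.5,0,0,0]]]'

```text
time: 20.55
tool_pos: [535.2, -206.5, 145.6]
tcp_rot: [-180.0, 0.0, 18.7]
ft_force: [-0.4, 0.4, -3.0]
finger_gap: 26.1
```

>>> carry_out --commands '[[[20,0,0,0.5,0,0,0],[20,0,0,1,0,0,0],[20,0,0,1.5,0,0,0],[20,0,0,2,0,0,0],[20,0,0,2,0,0,0]]]'

```text
time: 21.18
tool_pos: [535.2, -206.5, 143.7]
tcp_rot: [-180.0, 0.0, 18.7]
ft_force: [0.4, 0.0, -3.9]
finger_gap: 26.2
```

>>> carry_out --commands '[[[20,0,0,0.5,0,0,0],[20,0,0,1,0,0,0],[20,0,0,1,0,0,0]]]'

```text
time: 21.55
tool_pos: [535.3, -206.5, 142.8]
tcp_rot: [-180.0, 0.0, 18.7]
ft_force: [0.8, 0.0, -3.4]
finger_gap: 25.8
```

>>> carry_out --commands '[[[20,0,0,-18,0,0,0],[20,0,0,-36,0,0,0],[20,-9,-22,-36,0,0,0],[20,-17,-43,-34,0,0,0],[20,-17,-43,-30,0,0,0]]]'

```text
time: 22.18
tool_pos: [505.7, -170.7, 174.7]
tcp_rot: [179.9, -0.1, 18.7]
ft_force: [-0.1, 0.3, -3.9]
finger_gap: 26.3
```

>>> carry_out --commands '[[[20,0,0,0.7,0,0,0],[20,0,0,1.4,0,0,0],[20,0,0,2,0,0,0],[20,0,0,2.5,0,0,0],[20,0,0,3,0,0,0]]]'

```text
time: 22.8
tool_pos: [505.5, -171.4, 169.7]
tcp_rot: [-180.0, 0.0, 18.7]
ft_force: [0.1, -0.4, -3.3]
finger_gap: 26.5
```

>>> carry_out --commands '[[[20,0,0,0.5,0,0,0],[20,0,0,1,0,0,0],[20,0,0,1.5,0,0,0],[20,0,0,2,0,0,0]]]'

```text
time: 23.3
tool_pos: [505.4, -171.2, 167.8]
tcp_rot: [180.0, -0.0, 18.7]
ft_force: [-0.4, 0.9, -3.8]
finger_gap: 26.5
```

>>> carry_out --commands '[[[20,0,0,0.7,0,0,0],[20,0,0,1.4,0,0,0],[20,0,0,2,0,0,0],[20,0,0,2,0,0,0]]]'

```text
time: 23.8
tool_pos: [505.4, -171.2, 165.7]
tcp_rot: [-180.0, 0.0, 18.7]
ft_force: [0.0, -1.3, -2.9]
finger_gap: 26.3
```

>>> carry_out --commands '[[[20,0,0,0.7,0,0,0],[20,0,0,1.4,0,0,0],[20,0,0,2,0,0,0],[20,0,0,2,0,0,0]]]'

```text
time: 24.3
tool_pos: [505.4, -171.2, 163.7]
tcp_rot: [-180.0, 0.0, 18.7]
ft_force: [1.0, -0.7, -4.0]
finger_gap: 26.3
```

>>> carry_out --commands '[[[20,0,0,0.7,0,0,0],[20,0,0,1.4,0,0,0],[20,0,0,2,0,0,0],[20,0,0,2,0,0,0]]]'

```text
time: 24.8
tool_pos: [505.4, -171.2, 161.7]
tcp_rot: [-180.0, 0.0, 18.7]
ft_force: [-0.2, -0.1, -4.1]
finger_gap: 26.0
```

>>> carry_out --commands '[[[20,0,0,0.5,0,0,0],[20,0,0,1,0,0,0],[20,0,0,1,0,0,0]]]'

```text
time: 25.18
tool_pos: [505.4, -171.2, 160.7]
tcp_rot: [-180.0, 0.0, 18.7]
ft_force: [0.4, 0.7, -3.6]
finger_gap: 26.3
```

>>> carry_out --commands '[[[20,0,0,0.7,0,0,0],[20,0,0,1.4,0,0,0],[20,0,0,1.5,0,0,0]]]'

```text
time: 25.55
tool_pos: [505.4, -171.2, 159.2]
tcp_rot: [-180.0, 0.0, 18.7]
ft_force: [-0.9, 0.3, -4.5]
finger_gap: 26.2
```

>>> carry_out --commands '[[[20,0,0,0.5,0,0,0],[20,0,0,1,0,0,0],[20,0,0,1,0,0,0]]]'

```text
time: 25.92
tool_pos: [505.4, -171.2, 158.2]
tcp_rot: [-180.0, 0.0, 18.7]
ft_force: [-0.0, 0.3, -4.4]
finger_gap: 26.1
```

>>> carry_out --commands '[[[20,0,0,0.7,0,0,0],[20,0,0,1.4,0,0,0],[20,0,0,1.5,0,0,0]]]'

```text
time: 26.3
tool_pos: [505.4, -171.2, 156.7]
tcp_rot: [-180.0, 0.0, 18.7]
ft_force: [0.1, -0.1, -3.6]
finger_gap: 26.1
```

>>> carry_out --commands '[[[20,0,0,0.7,0,0,0],[20,0,0,1.4,0,0,0],[20,0,0,1.5,0,0,0]]]'

```text
time: 26.68
tool_pos: [505.7, -171.3, 156.0]
tcp_rot: [180.0, -0.0, 18.7]
ft_force: [-2.1, 0.8, 2.8]
finger_gap: 26.4
```

>>> carry_out --commands '[[[20,0,0,0.5,0,0,0],[20,0,0,1,0,0,0],[20,0,0,1,0,0,0]]]'

```text
time: 27.05
tool_pos: [506.0, -171.5, 155.5]
tcp_rot: [179.9, -0.1, 18.7]
ft_force: [-2.6, 2.0, 6.7]
finger_gap: 26.4
```

Contact force about 10.5 N, still holding. One more small step.

>>> carry_out --commands '[[[20,0,0,0.4,0,0,0],[20,0,0,0.8,0,0,0],[20,0,0,0.8,0,0,0]]]'

```text
time: 27.42
tool_pos: [506.3, -171.7, 155.0]
tcp_rot: [179.9, -0.1, 18.7]
ft_force: [-1.6, 0.3, 8.0]
finger_gap: 26.5
```

>>> carry_out --commands '[[[20,0,0,0.4,0,0,0],[20,0,0,0.8,0,0,0],[20,0,0,0.8,0,0,0]]]'

```text
time: 27.8
tool_pos: [506.5, -171.9, 154.4]
tcp_rot: [179.9, -0.1, 18.7]
ft_force: [-1.7, 0.7, 8.1]
finger_gap: 25.7
```

>>> carry_out --commands '[[[20,0,0,0.4,0,0,0],[20,0,0,0.8,0,0,0],[20,0,0,0.8,0,0,0]]]'

```text
time: 28.18
tool_pos: [506.6, -172.1, 153.7]
tcp_rot: [179.8, -0.1, 18.7]
ft_force: [-1.1, -0.8, 8.6]
finger_gap: 26.0
```

>>> carry_out --commands '[[[20,0,0,0.5,0,0,0],[20,0,0,1,0,0,0],[20,0,0,1.2,0,0,0],[20,0,0,1.2,0,0,0]]]'

```text
time: 28.68
tool_pos: [506.8, -172.3, 152.7]
tcp_rot: [179.8, -0.2, 18.7]
ft_force: [-0.1, -1.7, 8.6]
finger_gap: 26.3
```

>>> carry_out --commands '[[[20,0,0,0.5,0,0,0],[20,0,0,0.5,0,0,0],[20,0,0,0.5,0,0,0]]]'

```text
time: 29.05
tool_pos: [506.8, -172.2, 152.1]
tcp_rot: [179.8, -0.2, 18.7]
ft_force: [-0.7, -1.3, 8.0]
finger_gap: 26.3
```

>>> carry_out --commands '[[[20,0,0,0.5,0,0,0],[20,0,0,1,0,0,0],[20,0,0,1.5,0,0,0],[20,0,0,1.5,0,0,0]]]'

```text
time: 29.55
tool_pos: [506.6, -172.0, 150.2]
tcp_rot: [179.9, -0.1, 18.7]
ft_force: [-0.8, 0.1, 5.3]
finger_gap: 26.3
```

>>> carry_out --commands '[[[20,0,0,0.5,0,0,0],[20,0,0,1,0,0,0],[20,0,0,1.5,0,0,0],[20,0,0,1.5,0,0,0]]]'

```text
time: 30.05
tool_pos: [506.2, -171.6, 148.0]
tcp_rot: [179.9, -0.1, 18.7]
ft_force: [0.4, -0.7, 2.6]
finger_gap: 26.1
```

>>> carry_out --commands '[[[20,0,0,0.5,0,0,0],[20,0,0,1,0,0,0],[20,0,0,1.5,0,0,0],[20,0,0,2,0,0,0],[20,0,0,2,0,0,0]]]'

```text
time: 30.68
tool_pos: [505.2, -171.1, 144.8]
tcp_rot: [-180.0, 0.0, 18.7]
ft_force: [1.1, -0.6, -0.6]
finger_gap: 26.3
```

>>> carry_out --commands '[[[20,0,0,0.5,0,0,0],[20,0,0,1,0,0,0],[20,0,0,1.5,0,0,0],[20,0,0,2,0,0,0],[20,0,0,2,0,0,0]]]'

```text
time: 31.3
tool_pos: [505.2, -171.1, 143.0]
tcp_rot: [-180.0, 0.0, 18.7]
ft_force: [0.3, 0.6, 0.0]
finger_gap: 26.3
```

>>> carry_out --commands '[[[20,0,0,0.5,0,0,0],[20,0,0,1,0,0,0],[20,0,0,1,0,0,0]]]'

```text
time: 31.68
tool_pos: [505.3, -171.2, 142.2]
tcp_rot: [-180.0, 0.0, 18.7]
ft_force: [-0.7, 1.1, -0.0]
finger_gap: 25.8
```

>>> carry_out --commands '[[[20,0,0,-30,0,0,0],[20,-20,0,-75,0,0,0],[20,-45,0,-110,0,0,0],[20,-66,0,-120,0,0,0],[20,-66,0,-120,0,0,0]]]'

```text
time: 32.3
tool_pos: [442.3, -193.1, 263.0]
tcp_rot: [179.9, -0.0, 18.6]
ft_force: [-0.0, 0.3, -4.4]
finger_gap: 26.1
```

```bash
python3 - <<'E'
from h import *
s=r.sense();print(s["time"],s["tool_pos"],s["tcp_rot"],s["ft_force"])
im,c=snap("wrist","w3")
import pickle;pickle.dump((c,s),open('w3.pkl','wb'))
u=cv2.resize(im[45:210,160:420,::-1],None,fx=3,fy=3,interpolation=cv2.INTER_CUBIC);cv2.imwrite('pics/c3.png',u)
E
```

```text
32.3 [ 442.33763761 -193.13841072  262.99045777] [ 1.79909924e+02 -3.84576492e-02  1.85883239e+01] [-0.014601    0.33469762 -4.35287616]
```

View pics/c3.png

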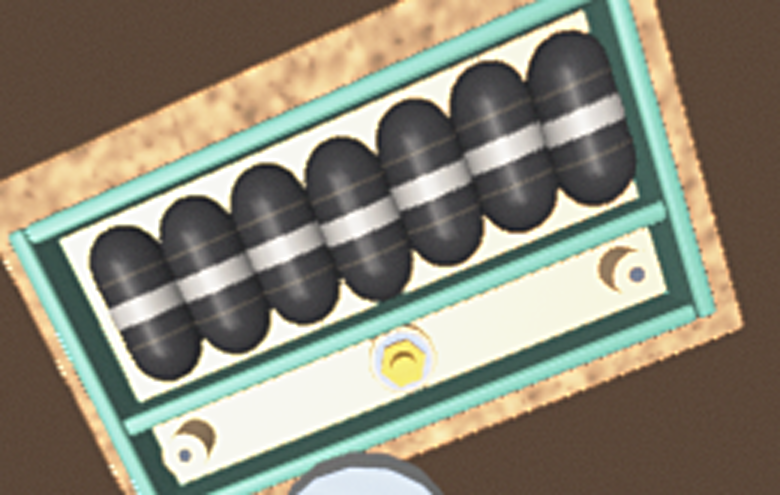

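```bash
python3 - <<'E'
from h import *
import pickle
c,s=pickle.load(open('w3.pkl','rb'))
im=cv2.imread('pics/c3.png');g=cv2.inRange(cv2.cvtColor(im,cv2.COLOR_BGR2HSV),(0,0,0),(180,90,75))
for p in((147,308),(213,278),(284,247),(360,221),(432,187),(503,150),(582,118)): print(inb(onplane(c,160+p[0]/3,45+p[1]/3,47)))
P=outb(0,0,0);print('b')
for x in(-2,):print(shift(outb(x,0,122+4),s))
E
```

```text
[77.7 -0.2 27. ]
[51.6 -0.9 27. ]
[24.3 -1.3 27. ]
[-3.5  0.5 27. ]
[-30.4  -0.6  27. ]
[-56.8  -2.8  27. ]
[-84.5  -2.3  27. ]
b
[ 66.1  -2.5 117. ]
```

>>> carry_out --commands '[[[20,26,-30,35,0,0,0],[20,46,-53,70,0,0,0],[20,46,-53,100,0,0,0],[20,46,-53,114,0,0,0],[20,46,-53,115,0,0,0]]]'

```text
time: 32.98
tool_pos: [468.7, -127.2, 145.8]
tcp_rot: [-179.9, 0.1, 18.7]
ft_force: [-0.3, 1.1, -3.5]
finger_gap: 26.3
```

>>> carry_out --commands '[[[20,0,0,0.7,0,0,0],[20,0,0,1.4,0,0,0],[20,0,0,2,0,0,0],[20,0,0,2,0,0,0]]]'

```text
time: 33.48
tool_pos: [469.7, -127.6, 145.6]
tcp_rot: [180.0, -0.0, 18.7]
ft_force: [-1.3, -0.9, -3.9]
finger_gap: 26.2
```

>>> carry_out --commands '[[[20,0,0,0.5,0,0,0],[20,0,0,1,0,0,0],[20,0,0,1,0,0,0]]]'

```text
time: 33.85
tool_pos: [469.4, -127.4, 144.1]
tcp_rot: [-180.0, 0.0, 18.7]
ft_force: [-0.1, -0.5, -3.9]
finger_gap: 26.4
```

>>> carry_out --commands '[[[20,0,0,0.5,0,0,0],[20,0,0,1,0,0,0],[20,0,0,1,0,0,0]]]'

```text
time: 34.22
tool_pos: [469.5, -127.4, 143.1]
tcp_rot: [-180.0, 0.0, 18.7]
ft_force: [0.1, 0.1, -3.5]
finger_gap: 26.2
```

>>> carry_out --commands '[[[20,0,0,0.5,0,0,0],[20,0,0,1,0,0,0],[20,0,0,1,0,0,0]]]'

```text
time: 34.6
tool_pos: [469.6, -127.4, 142.3]
tcp_rot: [180.0, -0.0, 18.7]
ft_force: [0.2, -0.3, -3.3]
finger_gap: 26.3
```

>>> carry_out --commands '[[[20,0,0,0.5,0,0,0],[20,0,0,1,0,0,0],[20,0,0,1,0,0,0]]]'

```text
time: 34.98
tool_pos: [469.8, -127.4, 141.9]
tcp_rot: [180.0, -0.0, 18.7]
ft_force: [-1.4, 1.8, 5.2]
finger_gap: 26.4
```

>>> carry_out --commands '[[[20,0,0,0.3,0,0,0],[20,0,0,0.6,0,0,0],[20,0,0,0.6,0,0,0]]]'

```text
time: 35.35
tool_pos: [470.0, -127.5, 141.7]
tcp_rot: [180.0, -0.1, 18.7]
ft_force: [-3.8, 2.1, 9.0]
finger_gap: 25.9
```

>>> carry_out --commands '[[[20,0,0,0.3,0,0,0],[20,0,0,0.6,0,0,0],[20,0,0,0.6,0,0,0]]]'

```text
time: 35.72
tool_pos: [470.1, -127.5, 141.6]
tcp_rot: [180.0, -0.1, 18.7]
ft_force: [-4.6, 3.1, 11.9]
finger_gap: 25.7
```

>>> carry_out --commands '[[[20,0,0,0.3,0,0,0],[20,0,0,0.5,0,0,0],[20,0,0,0.5,0,0,0],[20,0,0,0.5,0,0,0]]]'

```text
time: 36.22
tool_pos: [470.3, -127.5, 141.4]
tcp_rot: [180.0, -0.1, 18.7]
ft_force: [-5.1, 3.3, 14.3]
finger_gap: 25.9
```

>>> carry_out --commands '[[[20,0,0,-15,0,0,0],[20,8,20,-28,0,0,0],[20,28,70,-28,0,0,0],[20,40,101,-28,0,0,0],[20,40,101,-24,0,0,0]]]'

```text
time: 36.85
tool_pos: [540.8, -212.3, 163.6]
tcp_rot: [179.9, -0.0, 18.6]
ft_force: [-0.8, 0.2, -4.2]
finger_gap: 26.3
```

>>> carry_out --commands '[[[20,0,0,3,0,0,0],[20,0,0,6,0,0,0],[20,0,0,9,0,0,0],[20,0,0,12,0,0,0],[20,0,0,12,0,0,0]]]'

```text
time: 37.48
tool_pos: [539.5, -210.0, 151.2]
tcp_rot: [-180.0, 0.0, 18.7]
ft_force: [-0.4, 0.4, -3.5]
finger_gap: 26.2
```

>>> carry_out --commands '[[[20,0,0,1,0,0,0],[20,0,0,2,0,0,0],[20,0,0,3,0,0,0],[20,0,0,3,0,0,0]]]'

```text
time: 37.98
tool_pos: [539.7, -210.3, 148.4]
tcp_rot: [-180.0, 0.0, 18.7]
ft_force: [0.6, 1.2, -4.1]
finger_gap: 26.4
```

>>> carry_out --commands '[[[20,0,0,0.7,0,0,0],[20,0,0,1.4,0,0,0],[20,0,0,2,0,0,0],[20,0,0,2,0,0,0]]]'

```text
time: 38.48
tool_pos: [539.7, -210.3, 146.4]
tcp_rot: [-180.0, 0.0, 18.7]
ft_force: [0.4, 0.8, -3.6]
finger_gap: 26.1
```

>>> carry_out --commands '[[[20,0,0,0.7,0,0,0],[20,0,0,1.4,0,0,0],[20,0,0,2,0,0,0],[20,0,0,2,0,0,0]]]'

```text
time: 38.98
tool_pos: [539.7, -210.3, 144.4]
tcp_rot: [-180.0, 0.0, 18.7]
ft_force: [0.1, 0.4, -2.3]
finger_gap: 26.2
```

>>> carry_out --commands '[[[20,0,0,0.5,0,0,0],[20,0,0,1,0,0,0],[20,0,0,1.4,0,0,0],[20,0,0,1.4,0,0,0]]]'

```text
time: 39.48
tool_pos: [539.7, -210.3, 143.0]
tcp_rot: [-180.0, 0.0, 18.7]
ft_force: [0.4, 0.9, -2.8]
finger_gap: 26.5
```

>>> carry_out --commands '[[[20,0,0,0.5,0,0,0],[20,0,0,1,0,0,0],[20,0,0,1,0,0,0]]]'

```text
time: 39.85
tool_pos: [539.8, -210.3, 142.3]
tcp_rot: [180.0, -0.0, 18.7]
ft_force: [-0.4, -0.4, -3.1]
finger_gap: 26.1
```

>>> carry_out --commands '[[[20,0,0,0.5,0,0,0],[20,0,0,0.8,0,0,0],[20,0,0,0.8,0,0,0]]]'

```text
time: 40.22
tool_pos: [540.0, -210.4, 142.0]
tcp_rot: [180.0, -0.0, 18.7]
ft_force: [-2.5, 1.6, 5.2]
finger_gap: 25.9
```

>>> carry_out --commands '[[[20,0,0,0.5,0,0,0],[20,0,0,0.9,0,0,0],[20,0,0,1.2,0,0,0],[20,0,0,1.2,0,0,0]]]'

```text
time: 40.72
tool_pos: [540.3, -210.5, 141.7]
tcp_rot: [179.9, -0.1, 18.7]
ft_force: [-4.0, 2.9, 11.3]
finger_gap: 26.3
```

>>> carry_out --commands '[[[20,0,0,0.4,0,0,0],[20,0,0,0.7,0,0,0],[20,0,0,0.7,0,0,0],[20,0,0,0.7,0,0,0]]]'

```text
time: 41.22
tool_pos: [540.4, -210.5, 141.5]
tcp_rot: [179.9, -0.1, 18.7]
ft_force: [-6.5, 3.4, 15.0]
finger_gap: 26.1
```

>>> carry_out --commands '[[[20,0,0,-10,0,0,0],[20,0,0,-18,0,0,0],[20,-10,-25,-18,0,0,0],[20,-20,-50,-16,0,0,0],[20,-20,-50,-10,0,0,0]]]'

```text
time: 41.85
tool_pos: [504.1, -168.3, 149.2]
tcp_rot: [-180.0, 0.0, 18.7]
ft_force: [0.2, -0.8, -3.1]
finger_gap: 26.5
```

>>> carry_out --commands '[[[20,0,0,1,0,0,0],[20,0,0,2,0,0,0],[20,0,0,3,0,0,0],[20,0,0,4,0,0,0],[20,0,0,4,0,0,0]]]'

```text
time: 42.48
tool_pos: [504.8, -169.4, 145.3]
tcp_rot: [-180.0, 0.0, 18.7]
ft_force: [0.6, 0.6, -3.9]
finger_gap: 26.2
```

>>> carry_out --commands '[[[20,0,0,0.7,0,0,0],[20,0,0,1.4,0,0,0],[20,0,0,2,0,0,0],[20,0,0,2,0,0,0]]]'

```text
time: 42.98
tool_pos: [504.7, -169.3, 143.3]
tcp_rot: [-180.0, 0.0, 18.7]
ft_force: [0.8, 0.4, -3.9]
finger_gap: 26.5
```

>>> carry_out --commands '[[[20,0,0,0.6,0,0,0],[20,0,0,1.2,0,0,0],[20,0,0,1.8,0,0,0],[20,0,0,1.8,0,0,0]]]'

```text
time: 43.48
tool_pos: [505.0, -169.4, 142.1]
tcp_rot: [180.0, -0.0, 18.7]
ft_force: [-0.5, 1.5, 1.7]
finger_gap: 26.1
```

>>> carry_out --commands '[[[20,0,0,0.4,0,0,0],[20,0,0,0.7,0,0,0],[20,0,0,0.7,0,0,0]]]'

```text
time: 43.85
tool_pos: [505.2, -169.4, 141.9]
tcp_rot: [180.0, -0.0, 18.7]
ft_force: [-2.6, 2.4, 6.1]
finger_gap: 26.1
```

>>> carry_out --commands '[[[20,0,0,0.4,0,0,0],[20,0,0,0.8,0,0,0],[20,0,0,1.1,0,0,0],[20,0,0,1.1,0,0,0]]]'

```text
time: 44.35
tool_pos: [505.4, -169.4, 141.6]
tcp_rot: [180.0, -0.1, 18.7]
ft_force: [-4.5, 3.7, 11.4]
finger_gap: 26.2
```

>>> carry_out --commands '[[[20,0,0,0.3,0,0,0],[20,0,0,0.6,0,0,0],[20,0,0,0.6,0,0,0],[20,0,0,0.6,0,0,0]]]'

```text
time: 44.85
tool_pos: [505.6, -169.4, 141.4]
tcp_rot: [179.9, -0.1, 18.7]
ft_force: [-5.6, 4.2, 15.9]
finger_gap: 26.6
```

>>> carry_out --commands '[[[20,0,0,-30,0,0,0],[20,-20,0,-75,0,0,0],[20,-45,0,-110,0,0,0],[20,-66,0,-124,0,0,0],[20,-66,0,-124,0,0,0]]]'

```text
time: 45.48
tool_pos: [442.1, -191.3, 264.5]
tcp_rot: [179.9, -0.1, 18.6]
ft_force: [0.5, 0.2, -3.8]
finger_gap: 25.8
```

```bash
python3 - <<'E'
from h import *
s=r.sense();print(s["time"],s["tool_pos"],s["tcp_rot"],s["ft_force"])
im,c=snap("wrist","w4")
cv2.imwrite('pics/c4.png',cv2.resize(im[30:280,150:420,::-1],None,fx=2.4,fy=2.4,interpolation=cv2.INTER_CUBIC))
print(shift([552,150,s["tool_pos"][2]],s))
E
```

```text
45.475 [ 442.11279596 -191.3405348   264.4896533 ] [ 1.79863616e+02 -9.85045459e-02  1.85924255e+01] [ 0.53368741  0.2231892  -3.8314029 ]
[ 213.  -288.5   -0.3]
```

View pics/c4.png

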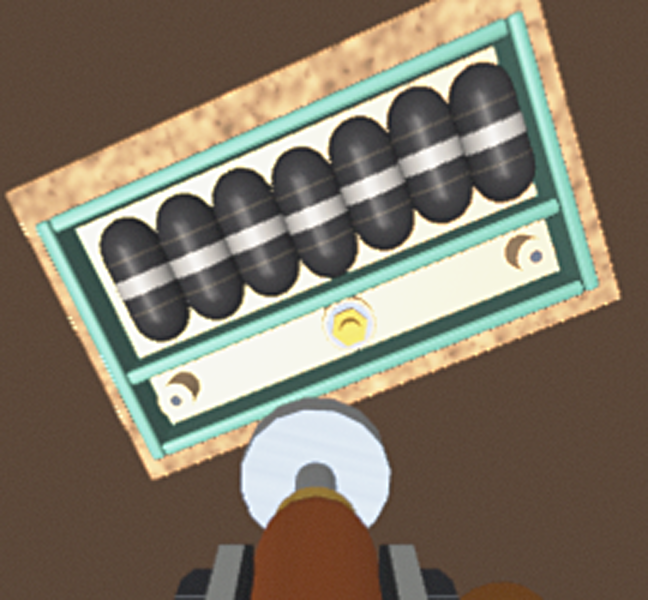

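>>> carry_out --commands '[[[20,35,-47,0,0,0,0],[20,70,-94,0,0,0,0],[20,105,-142,0,0,0,0],[20,140,-190,0,0,0,0],[20,175,-237,0,0,0,0]]]'

```text
time: 46.15
tool_pos: [532.3, 92.6, 261.5]
tcp_rot: [-180.0, 0.1, 18.7]
ft_force: [0.4, 0.0, -3.7]
finger_gap: 25.9
```

>>> carry_out --commands '[[[20,30,-40,0,0,0,0],[20,38,-51,30,0,0,0],[20,38,-51,80,0,0,0],[20,38,-51,120,0,0,0],[20,38,-51,145,0,0,0]]]'

```text
time: 46.78
tool_pos: [549.5, 150.9, 113.3]
tcp_rot: [-179.9, 0.3, 18.7]
ft_force: [-0.1, 0.3, -4.1]
finger_gap: 26.3
```

>>> carry_out --commands '[[[20,0,0,4,0,0,0],[20,0,0,8,0,0,0],[20,0,0,11,0,0,0],[20,0,0,13,0,0,0],[20,0,0,14,0,0,0]]]'

```text
time: 47.4
tool_pos: [552.2, 150.6, 104.7]
tcp_rot: [180.0, -0.1, 18.7]
ft_force: [0.9, -0.3, -3.7]
finger_gap: 25.9
```

>>> carry_out --commands '[[[20,0,0,1,0,0,0],[20,0,0,2,0,0,0],[20,0,0,3,0,0,0],[20,0,0,3,0,0,0]]]'

```text
time: 47.9
tool_pos: [551.8, 150.5, 101.1]
tcp_rot: [-180.0, 0.0, 18.7]
ft_force: [0.2, 0.2, -4.0]
finger_gap: 26.4
```

>>> carry_out --commands '[[[20,0,0,0.5,0,0,0],[20,0,0,1,0,0,0],[20,0,0,1,0,0,0]]]'

```text
time: 48.28
tool_pos: [552.0, 150.6, 100.5]
tcp_rot: [180.0, -0.0, 18.7]
ft_force: [-1.6, -0.6, -1.5]
finger_gap: 26.3
```

>>> carry_out --commands '[[[20,0,0,0.3,0,0,0],[32,0,0,0.3,0,0,0],[60,0,0,0.3,0,0,0],[80,0,0,0.3,0,0,0],[80,0,0,0.3,0,0,0]]]'

```text
time: 48.9
tool_pos: [551.9, 150.6, 99.9]
tcp_rot: [180.0, -0.0, 18.7]
ft_force: [-0.5, -0.5, 0.5]
finger_gap: 79.9
```

>>> carry_out --commands '[[[80,0,0,0,0,0,0],[80,0,0,-30,0,0,0],[80,0,0,-80,0,0,0],[80,-20,0,-130,0,0,0],[80,-60,0,-150,0,0,0]]]'

```text
time: 49.52
tool_pos: [496.5, 131.5, 253.9]
tcp_rot: [179.9, -0.3, 18.7]
ft_force: [-0.3, -0.1, -0.3]
finger_gap: 80.0
```

```bash
python3 - <<'E'
from h import *
s=r.sense();print(s["time"],s["tool_pos"],s["finger_gap"],s["ft_force"])
im,c=snap("wrist","w5"); a,ca=snap("scene","s5")
cv2.imwrite('pics/c5.png',np.hstack([cv2.resize(im,(400,300)),cv2.resize(a,(400,300))])[:,:,::-1])
print(proj(c,[552,150.5,6]),proj(c,[552,150.5,130]),[proj(ca,[552,150.5,z]) for z in(6,130)])
E
```

```text
49.525 [496.45420856 131.54150443 253.94960265] 79.98598261170143 [-0.30354132 -0.0725502  -0.32670076]
[280.72202823 125.33733132] [280.68311158 135.8049597 ] [array([339.32133269, 215.96674678]), array([344.29848743, 185.79143602])]
```

View pics/c5.png

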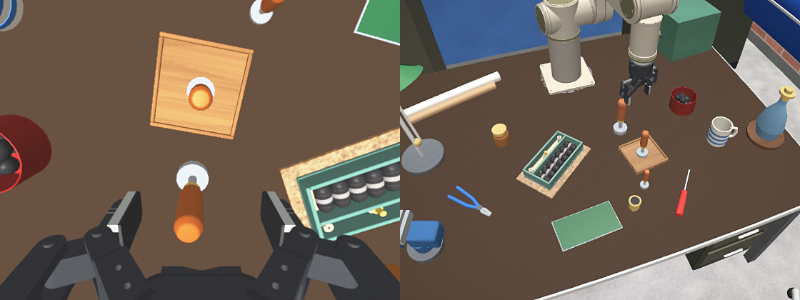

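The tamper stands upright in the middle of the tray (knob at about pixel (200,96) in the left half). The slugs are level and nothing else has moved. I'm handing in now.

```bash
python3 -c "
from bench import r
print(r.hand_in())"
```

```text
the job is handed in; nothing more can be done
None
```

The job is handed in: all seven slugs look level, and the middle-sized tamper is standing upright again in the middle of its tray. The robot's clock read about 50 s of the 67 s allowed.

- **Pressing:** I pressed down slugs 5, 1 and 3, in that order. The highest force I read while they were moving was about 12–13 N.
- **Firm push:** I then went back over slugs 5, 1 and 3. Each was at the same height, with the TCP at about 142.2 mm on contact. I pushed each to about 18–20 N vertically, about 21 N with the sideways force included. Forces were read only at the end of each move, less the tamper's weight, so short peaks in between were not seen.
- **Last checks:** The wrist picture after the last push showed seven slugs of equal size in an even row. The final pictures showed the tamper upright about 2 mm from the tray's middle, the gripper clear, and the other things on the desk apparently where they were.
- **One disagreement:** The slug spacing measured from the picture averaged about 27 mm, where level slugs should sit 28 mm apart. I put this down to picture scale, since the base also measured about 2% short, and relied on the equal contact heights. Slugs 0, 2, 4 and 6 were checked only by picture.

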